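# Load the seal-check kit tray, tall stamp last

## Task

Load the grey kit tray: first lay the torch in the long bay, either way round, then stand the wooden-handled date stamp (the near one, not the one by the ink pad in the far corner) upright in the small dark-floored bay beside it, its long side along the tray's long side. The tall stamp goes in last, because it would be in the way of the torch. Set both down rather than dropping them, never tip the stamp over, and leave the iron weight and the blue brush where they are.

Things in the scene. Friction and masses are not known exactly. Their poses are not given: they have to be found in the camera images.
- kit_tray: grey kit tray, fixed, 124 mm (x) by 230 mm (y), walls 18 mm high and 4 mm thick; origin at the centre of its underside on the table, z up. +x side: the long torch bay. -x side: the stamp bay in the middle, at each end of it a small well to leave alone (at +y with three brass blocks). Both bays have dark floors. A grip lip sticks out 10 mm at each short end
- torch_bay (a point): centre of the torch bay's floor, 4 mm above the table; axes as the tray's; bay inside 70 mm (tray x) by 222 mm (tray y). In the middle 80 mm its long walls are cut down to 8 mm above the table to make room for fingers
- stamp_bay (a point): centre of the stamp bay's floor (4 mm above the table), 60 mm from the torch bay's centre; bay inside 42 mm (tray x) by 78 mm (tray y); axes as the tray's
- torch_center (a point): middle of the torch's axis: a hand torch, round, lying on the table, about 200 mm long, 0.3 kg; black barrel 41 mm in diameter over 150 mm of its length, then a grey end 32 mm in diameter; its middle is on the black barrel, 20 mm above the table at the start
- torch_black_end (a point): end of the torch's axis at the black end, 100 mm from its middle
- torch_grey_end (a point): end of the torch's axis at the grey end, 100 mm from its middle
- stamp_center (a point): centre of the near date stamp (a second one by the ink pad in the far right corner is not meant), half-way up: it stands upright on its rubber, 107 mm high, 0.11 kg. Foot and frame 16 mm (its x) by 52 mm (its y), up to 46 mm; above them a round turned wooden grip, 32 mm in diameter at its widest, to be held about 80 mm above the foot. z up
- weight_center (a point): centre of the black iron knob weight, 52 mm in diameter, 50 mm high; a bystander, leave alone
- sealer_grip (a point): black grip at the far end of the raised arm of the blue bag sealer, which is fixed between the parts and the tray: its top is 220 mm above the table, the highest point of the sealer, so carry parts over it with their undersides above that, or round it. Overhead, a press stands out over the far left of the table: its underside is 470 mm up, from x = 0.62 m on at y = 0.17 m
- brush_center (a point): centre of the turquoise-blue hand brush, 30 by 85 by 55 mm high; a bystander, leave alone
Things that resemble listed ones, but are neither listed nor needed, are in the scene too. Leave any green look-alike of the part that bears stamp_center alone.

How it is judged:
By the outcome, as a careful person would: the job done as asked, in the order asked, and still so for the second after the job is handed in, with the robot touching nothing.
It also fails if it takes over 70 s, if anything falls off the work surface, if the arm or the gripper's body presses on something with over 40 N, if the wrist force passes 120 N, or if a joint passes its speed limit or range.

## Robot

A 6-joint arm with a two-finger parallel gripper is mounted at the origin on the work surface; the furniture and walls round the work are solid. World frame = base frame: x ahead of the robot, y to its left, z up, the work surface at z = 0. Lengths are in m, angles in degrees, forces in N, time in s.
With the tool pointing down it reaches from about 0.4 to 0.825 m from the base axis. Payload 7 kg.
Tool frame: the origin (TCP) lies at the very end of the fingers, on their centre line; the grasp point (between the pads) lies 19 mm behind it; y points along the fingers, x is the direction in which the jaws open and shut, and the axes are right-handed (so a half turn about y gives the same grasp; the last joint's range is limited). The gripper opens to 88 mm and grips with 3 to 60 N. Pads are 19 mm wide; open, the fingers measure 130 mm over their backs; the gripper's body (78 mm by 193 mm) begins 47 mm behind the grasp point.
Start: joints at [-50.357, 20.546, 0.682, 0, -70.136, -16.507], TCP at [0.265, -0.621, 0.227] pointing down, gripper open.
Joint ranges: [-176.03, 176.03], [-82.01, 121.73], [-58.28, 71.71], [-173.87, 95.51], [-174.79, -0.11], [-173.66, 173.66]. Speed limits (degrees/s): [136.94, 136.94, 172.46, 180, 180, 180].

## Interface

Orientations are given as [roll, pitch, yaw] about the fixed x, y, z axes, in that order (R = Rz(yaw) Ry(pitch) Rx(roll)).
In Python, from plant import ctrl gives the robot as it stands.
- The arm moves only by the shell command python3 -m crank 'ROWS'. ROWS is JSON, a list that holds one entry, the list of rows, each a list of 5 numbers: the closure, from -1 (fully open) to 1 (shut), then the shift along the tool's x, y, z in mm, then the turn about the tool's y in rad. In form: [[[claw, x, y, z, turn], ...]]. A call has 1 to 12 rows; each row is the pose to reach, as a shift and turn from the pose commanded when the call began, along the tool's axes at that moment; what a row does not reach only later rows make up. A row lasts 1/8 s, in which the tool goes at most 62.5 mm and 10.7 degrees, less where a joint would pass 70% of its speed; a pose out of reach is approached as far as the arm can. A call with a gripper value outside its range is refused whole. The fingers move at their own pace and stop on an object; the grip force is fixed at half the most. Time passes only in rows, so rows that repeat a pose let the fingers close. It gives the time, the measured TCP pose, the force and the opening at its end, in the units of the state.
- ctrl.get_obs(): the state, without advancing time (a new reading comes with each control period).
- ctrl.snapshot(name): name is "scene" or "top" or "wrist"; returns the picture (420x560x3 uint8, red, green, blue); there is no depth.
- ctrl.camera_model(name): a dict with "fx", "fy", "cx", "cy" (pixels), "origin" and "orientation" of the camera in the world; the wrist camera has in their place "hand_eye" (4x4, takes a point from camera to tool coordinates, whose origin is the TCP and whose axes are the tool frame's). Camera axes: x right, y down, z forward; pixel columns grow to the right and rows downward; lengths in m; the calibration is good to about 2 mm. A picture is of the moment at which its call begins: read the wrist's pose just before it. camera_model takes no time and is no camera call.
- ctrl.close_job(): hands the job in, once; it reports no verdict.
Trained networks look in the newest picture that a camera, given by its name, has taken for a name from the list of things; names that differ only in an ending like _2 or _b are one class to them, and where a whole thing is asked for, a point or a joint stands for the part that bears it (a point fixed in the world has none). Each returns a list of dicts, best first, with "confidence" (0 to 1); they miss things now and then, are a little off and sometimes report something else, mostly with a low value. They report only what shows in the picture. A call takes as long as a camera call. They do not tell look-alikes from the thing itself.
- ctrl.find_in(camera, name): "extent" ([left, top, width, height] in pixels, round what is visible of it).
The state is a dict: "clock": time; "joint_pos": joint angles; "qvel": joint speeds; "tau": joint torques, N m; "tool_pos": TCP position; "orientation": TCP orientation; "force": force on the tool from outside, world axes, zero at the start; "moment": the same for the moment, N m; "opening": finger opening in m.
Only numpy, scipy, OpenCV 4.12 (cv2) and the standard library are available. Lean on these libraries where they do the work, as an engineer would, in place of code of your own. Each camera call takes 0.05 s, during which the arm holds its last target.

## Working session

There is one attempt and no reset: what is moved stays moved. The work goes in short steps, Python scripts to look and compute and a shell command to move; the robot and the scene stay as the last step left them, time stands still between calls to the robot, and variables do not carry over. Pictures are saved under pics/ and viewed, and the job is handed in when it is done.

```bash
ls; mkdir -p pics; python3 - <<'E'
from plant import ctrl
import cv2
o=ctrl.get_obs(); print({k:o[k] for k in('clock','tool_pos','orientation','opening','force')})
for n in('scene','top'):
    im=ctrl.snapshot(n); cv2.imwrite(f'pics/{n}0.png',im[:,:,::-1]); print(n,ctrl.camera_model(n))
print(ctrl.camera_model('wrist'))
E
```

```text
pics
{'clock': 0.0, 'tool_pos': array([ 0.2650062 , -0.62028403,  0.2256563 ]), 'orientation': array([-8.9991613e+01, -9.2817088e-02,  1.1312936e+02]), 'opening': 0.0876659838982027, 'force': array([ 0.03426132, -1.54914091,  0.20807876])}
scene {'fx': 456.2646086255011, 'fy': 456.2646086255011, 'cx': 272.202634978232, 'cy': 208.34378809039728, 'origin': array([-0.11752569,  0.22743698,  1.15535436]), 'orientation': array([-144.56005091,    0.48727582, -118.21748374])}
top {'fx': 387.307294157967, 'fy': 387.307294157967, 'cx': 283.3260112126139, 'cy': 214.17861379696623, 'origin': array([ 0.37307876, -0.08451615,  1.08810181]), 'orientation': array([-171.45836255,   -1.28380072,  -90.33495273])}
{'fx': 302.64873403302676, 'fy': 302.64873403302676, 'cx': 280.1313716346753, 'cy': 214.06271424491433, 'hand_eye': array([[ 9.99999965e-01,  1.54259114e-04,  2.12668131e-04,
         4.69972973e-04],
       [-1.64947923e-04, -2.61411930e-01,  9.65227318e-01,
        -1.57435378e-01],
       [ 2.04489098e-04, -9.65227320e-01, -2.61411896e-01,
         7.01597356e-02],
       [ 0.00000000e+00,  0.00000000e+00,  0.00000000e+00,
         1.00000000e+00]])}
```

View pics/scene0.png

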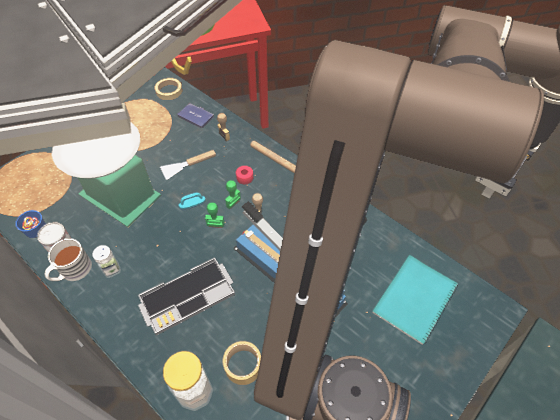

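View pics/top0.png

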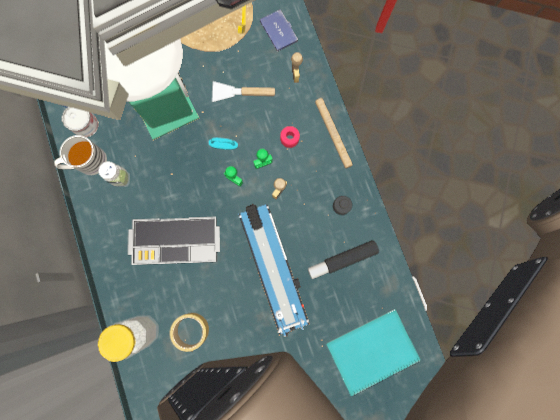

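```bash
cat > h.py <<'E'
from plant import ctrl
import numpy as np, cv2
from scipy.spatial.transform import Rotation as R
def cam(n):
    m=ctrl.camera_model(n)
    K=np.array([[m['fx'],0,m['cx']],[0,m['fy'],m['cy']],[0,0,1]])
    if n=='wrist':
        o=ctrl.get_obs();T=np.eye(4);T[:3,:3]=R.from_euler('xyz',o['orientation'],degrees=True).as_matrix();T[:3,3]=o['tool_pos']
        M=T@m['hand_eye']; return K,M[:3,:3],M[:3,3]
    return K,R.from_euler('xyz',m['orientation'],degrees=True).as_matrix(),np.array(m['origin'])
def proj(c,P):
    K,Rm,t=c; p=(np.atleast_2d(P)-t)@Rm; p=p@K.T; return p[:,:2]/p[:,2:]
def back(c,uv,z):
    K,Rm,t=c; uv=np.atleast_2d(uv).astype(float)
    d=np.c_[uv,np.ones(len(uv))]@np.linalg.inv(K).T@Rm.T
    return t+d*((z-t[2])/d[:,2])[:,None]
E
python3 - <<'E'
from h import *
np.set_printoptions(precision=4,suppress=True)
im=ctrl.snapshot('top')
c=cam('top')
hts=dict(kit_tray=.018,torch_center=.02,torch_black_end=.02,torch_grey_end=.02,stamp_center=.053,weight_center=.025,sealer_grip=.21,brush_center=.027,torch_bay=.004,stamp_bay=.004)
for n,z in hts.items():
    for d in ctrl.find_in('top',n)[:4]:
        e=d['extent']; print(n,round(d['confidence'],2),np.round(e,1),back(c,[e[0]+e[2]/2,e[1]+e[3]/2],z)[0])
cv2.imwrite('pics/c1.png',cv2.resize(im[120:350,110:400,::-1],None,fx=2.6,fy=2.6,interpolation=cv2.INTER_CUBIC))
E
```

```text
kit_tray 0.65 [124.7 220.3  93.9  45.6] [0.4542 0.1978 0.018 ]
torch_center 0.74 [127.9 218.3  88.2  48.5] [0.4555 0.1963 0.02  ]
torch_center 0.73 [308.6 240.7  69.9  36.7] [ 0.4082 -0.2744  0.02  ]
torch_black_end 0.56 [305.  236.7  71.   43.2] [ 0.4102 -0.266   0.02  ]
torch_grey_end 0.56 [306.5 239.3  71.8  40.4] [ 0.4069 -0.2712  0.02  ]
stamp_center 0.72 [271.4 175.7  14.6  22.1] [ 0.6042 -0.0964  0.053 ]
stamp_center 0.61 [254.6 148.   18.7  24.4] [ 0.6791 -0.0561  0.053 ]
stamp_center 0.48 [225.7 165.7  17.8  21. ] [0.6338 0.0241 0.053 ]
weight_center 0.67 [333.4 196.8  16.7  17.7] [ 0.5563 -0.2728  0.025 ]
brush_center 0.48 [208.3 139.2  29.7  12. ] [0.7307 0.0604 0.027 ]
torch_bay 0.75 [126.6 220.4  93.3  43.5] [0.4578 0.1971 0.004 ]
stamp_bay 0.69 [125.9 217.   95.6  45.5] [0.4645 0.1961 0.004 ]
```

View pics/c1.png

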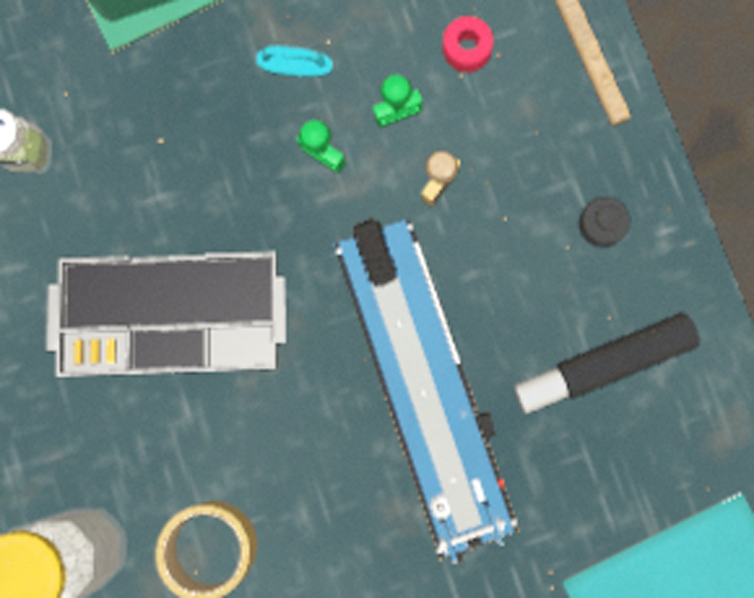

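```bash
python3 - <<'E'
from h import *
np.set_printoptions(precision=4,suppress=True)
c=cam('top')
def b(pts,z): return back(c,np.array(pts)/2.6+np.array([110,120]),z)
print('torch grey,black');g=b([[523,397],[694,330.5]],.02);print(g,np.linalg.norm(g[0]-g[1]),g.mean(0));d=g[0]-g[1];print(np.degrees(np.arctan2(d[1],d[0])))
t=b([[60,260],[274,253],[275,369],[57,376]],.018);print('tray',t,t.mean(0));
for i in range(4):e=t[(i+1)%4]-t[i];print(np.linalg.norm(e),np.degrees(np.arctan2(e[1],e[0])))
print('stamp head',b([[441,166]],.095),'foot lo',b([[431,192]],.046), b([[458,163]],.046))
print('green heads',b([[397,90],[315,135]],.095),b([[378,115],[338,163]],.046))
print('sealergrip',b([[357,224],[377,220],[374,284],[395,278]],.215))
print('sealer base',b([[340,250],[410,225],[438,555],[515,525]],.03))
print('weight',b([[605,222]],.04),'brush',b([[295,61]],.05))
E
```

```text
torch grey,black
[[ 0.3716 -0.1845  0.02  ]
 [ 0.4405 -0.3681  0.02  ]] 0.19614001666704178 [ 0.406  -0.2763  0.02  ]
110.58335110974384
tray [[0.5185 0.3061 0.018 ]
 [0.5254 0.0796 0.018 ]
 [0.4022 0.076  0.018 ]
 [0.3961 0.3029 0.018 ]] [0.4605 0.1911 0.018 ]
0.22661672534744282 -88.25209919512359
0.12322110659247452 -178.36098770585312
0.22695249151737407 91.53304847226273
0.12237116115706799 1.4817920947089502
stamp head [[ 0.6026 -0.0984  0.095 ]] foot lo [[ 0.5859 -0.0884  0.046 ]] [[ 0.6172 -0.1171  0.046 ]]
green heads [[ 0.682  -0.0539  0.095 ]
 [ 0.6348  0.0289  0.095 ]] [[ 0.6696 -0.0322  0.046 ]
 [ 0.6173  0.0098  0.046 ]]
sealergrip [[ 0.5229 -0.0227  0.215 ]
 [ 0.5264 -0.0402  0.215 ]
 [ 0.4699 -0.0379  0.215 ]
 [ 0.475  -0.0562  0.215 ]]
sealer base [[ 0.5267  0.0081  0.03  ]
 [ 0.5534 -0.066   0.03  ]
 [ 0.2134 -0.0944  0.03  ]
 [ 0.2423 -0.1732  0.03  ]]
weight [[ 0.5545 -0.2727  0.04  ]] brush [[0.7279 0.0565 0.05  ]]
```

```bash
cat >> h.py <<'E'
def plan(p,yaw=None):
    o=ctrl.get_obs(); Rm=R.from_euler('xyz',o['orientation'],degrees=True).as_matrix()
    d=(np.array(p)-o['tool_pos'])@Rm*1000
    y0=np.degrees(np.arctan2(Rm[1,0],Rm[0,0])); 
    t=0 if yaw is None else -np.radians((yaw-y0+180)%360-180)
    print('pos',np.round(o['tool_pos'],4),'yaw',round(y0,2),'xyz mm',np.round(d,1),'turn',round(t,3),'clock',o['clock'],'F',np.round(o['force'],1),'open',round(o['opening'],4),'q',np.round(o['joint_pos'],1))
E
python3 -c "
from h import *
plan([.406,-.276,.2],200.6)"
```

```text
pos [ 0.2652 -0.6207  0.2266] yaw 113.13 xyz mm [ 261.7   26.6 -264.9] turn -1.527 clock 0.65 F [-0.2  0.4 -0.1] open 0.0878 q [-50.4  20.5   0.7  -0.  -70.1 -16.5]
```

```bash
python3 -m crank '[[[-1,33,0,-33,-0.17],[-1,66,0,-66,-0.34],[-1,99,0,-99,-0.51],[-1,132,0,-132,-0.68],[-1,165,5,-165,-0.85],[-1,198,10,-198,-1.02],[-1,230,15,-231,-1.19],[-1,262,20,-265,-1.36],[-1,262,27,-265,-1.527],[-1,262,27,-265,-1.527],[-1,262,27,-265,-1.527]]]'
python3 - <<'E'
from h import *
c=cam('wrist');im=ctrl.snapshot('wrist');cv2.imwrite('pics/w1.png',im[:,:,::-1])
plan([.406,-.276,.2],200.6)
print(proj(c,[[.3716,-.1845,.02],[.4405,-.3681,.02],[.406,-.276,.02]]))
E
```

```text
clock: 2.02
tool_pos: [0.4059, -0.276, 0.1999]
orientation: [-90.0, 0.0, -159.6]
force: [-0.4, -0.4, 0.2]
opening: 0.0876
pos [ 0.4059 -0.2761  0.1998] yaw -159.59 xyz mm [-0.2 -0.2 -0.1] turn -0.003 clock 2.075 F [-0.   0.1 -0.5] open 0.0881 q [-11.2   4.2 -24.2   0.  -61.5  31.6]
[[280.40610105 274.2733747 ]
 [279.89454978 103.88519637]
 [280.1185904  195.68847852]]
```

View pics/w1.png

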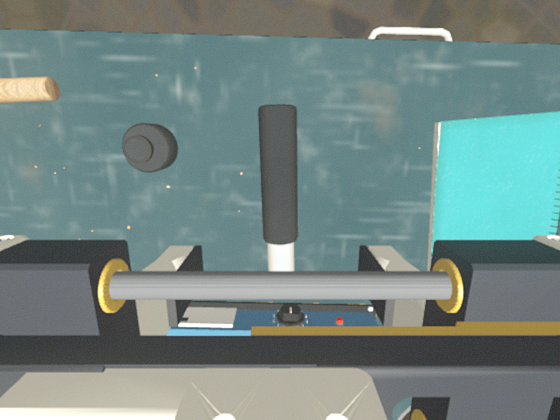

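```bash
python3 - <<'E'
from h import *
c=cam('wrist')
g=back(c,[[278,105.5],[280.5,242.5]],.02);print(g,np.linalg.norm(g[0]-g[1]))
d=(g[1]-g[0])/np.linalg.norm(g[1]-g[0]);m=g[0]+.1*d;print('mid',m,np.degrees(np.arctan2(d[1],d[0])))
m2=g[1]-.05*d;print(m2)
plan([*((m+m2)/2)[:2],.009],200.3)
E
```

```text
[[ 0.44178648 -0.36600999  0.02      ]
 [ 0.38580395 -0.22330273  0.02      ]] 0.15329516213798808
mid [ 0.40526704 -0.27291687  0.02      ] 111.41954798831246
[ 0.40406367 -0.2698493   0.02      ]
pos [ 0.4059 -0.2761  0.1998] yaw -159.59 xyz mm [ -0.5 190.8  -4.9] turn 0.002 clock 2.075 F [-0.   0.1 -0.5] open 0.0881 q [-11.2   4.2 -24.2   0.  -61.5  31.6]
```

```bash
python3 -m crank '[[[-1,-0.5,50,-3,0],[-1,-0.5,100,-3,0],[-1,-0.5,140,-3,0],[-1,-0.5,170,-3,0],[-1,-0.5,185,-3,0],[-1,-0.5,190.5,-3,0],[-1,-0.5,190.5,-3,0],[1,-0.5,190.5,-3,0],[1,-0.5,190.5,-3,0],[1,-0.5,190.5,-3,0],[1,-0.5,190.5,-3,0],[1,-0.5,190.5,-3,0]]]'
python3 -m crank '[[[1,0,0,0,0],[1,0,0,0,0],[1,0,0,0,0]]]'
```

```text
clock: 3.58
tool_pos: [0.4053, -0.2726, 0.0091]
orientation: [-90.0, 0.0, -159.4]
force: [0.3, 0.0, 0.7]
opening: 0.0434
clock: 3.95
tool_pos: [0.4056, -0.2726, 0.0091]
orientation: [-90.0, 0.0, -159.4]
force: [0.5, 1.1, -0.4]
opening: 0.0406
```

```bash
python3 -m crank '[[[1,0,-10,0,0],[1,0,-40,0,0],[1,0,-80,0,0],[1,0,-120,0,0],[1,0,-160,0,0],[1,0,-200,0,0],[1,0,-240,0,0],[1,0,-270,0,0],[1,0,-285,0,0],[1,0,-285,0,0],[1,0,-285,0,0]]]'
python3 - <<'E'
from h import *
c=cam('wrist');im=ctrl.snapshot('wrist');cv2.imwrite('pics/w2.png',im[:,:,::-1])
print(proj(c,ctrl.get_obs()['tool_pos']+[0,0,.011]))
plan([.4835,.1917,.294],181.6)
plan([.44,-.05,.294],190)
E
```

```text
clock: 5.32
tool_pos: [0.4045, -0.2723, 0.2925]
orientation: [-90.1, -0.1, -159.4]
force: [-0.7, -0.1, -3.7]
opening: 0.0403
[[280.25675049 269.02539177]]
pos [ 0.4046 -0.2723  0.2924] yaw -159.39 xyz mm [-237.2   -1.3 -406.5] turn 0.332 clock 5.375 F [ 0.3 -0.2 -3.7] open 0.0401 q [-10.8   0.4 -15.8  -0.  -73.9  31.4]
pos [ 0.4046 -0.2723  0.2924] yaw -159.39 xyz mm [-111.4   -1.4 -195.6] turn 0.185 clock 5.375 F [ 0.3 -0.2 -3.7] open 0.0401 q [-10.8   0.4 -15.8  -0.  -73.9  31.4]
```

View pics/w2.png

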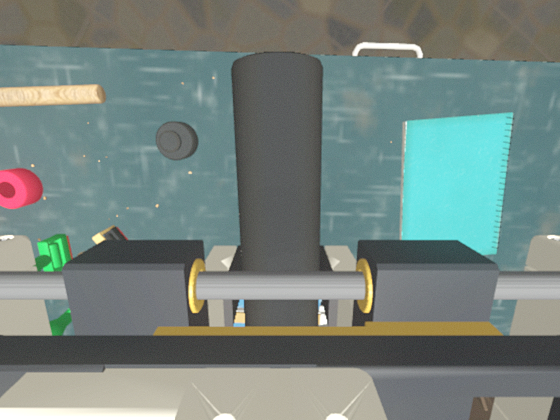

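```bash
python3 -m crank '[[[1,-15,0,-25,0.03],[1,-37,0,-64,0.06],[1,-61,0,-105,0.1],[1,-86,0,-147,0.13],[1,-111,0,-190,0.17],[1,-136,0,-233,0.2],[1,-161,0,-276,0.24],[1,-186,0,-319,0.27],[1,-209,0,-358,0.3],[1,-226,0,-388,0.32],[1,-237,0,-406,0.332],[1,-237,0,-406,0.332]]]'
python3 - <<'E'
from h import *
c=cam('wrist');im=ctrl.snapshot('wrist');cv2.imwrite('pics/w3.png',im[:,:,::-1])
im=ctrl.snapshot('top');cv2.imwrite('pics/t3.png',im[:,:,::-1])
im=ctrl.snapshot('scene');cv2.imwrite('pics/s3.png',im[:,:,::-1])
plan([.4835,.1917,.294],181.6)
E
```

```text
clock: 6.88
tool_pos: [0.4838, 0.1919, 0.2923]
orientation: [-89.9, -0.1, -178.3]
force: [-0.4, -0.5, -3.8]
opening: 0.0406
pos [0.4838 0.1902 0.2933] yaw -178.39 xyz mm [ 0.2 -0.7 -1.5] turn 0.0 clock 7.025 F [-0.7  0.9 -3.1] open 0.0407 q [ 43.1   3.6 -12.4  -0.  -74.1 -41.5]
```

View pics/w3.png

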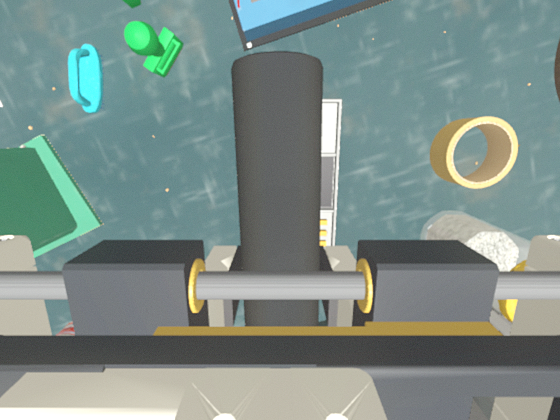

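View pics/s3.png

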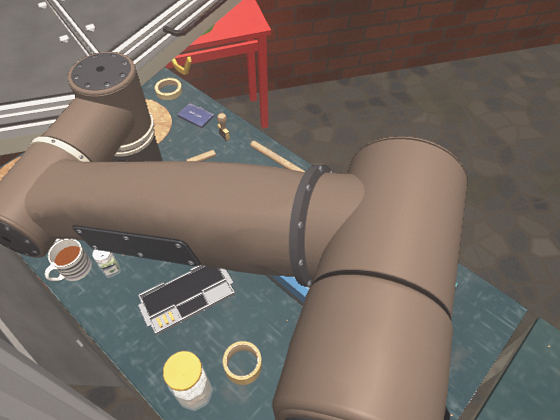

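```bash
python3 - <<'E'
from h import *
np.set_printoptions(precision=1,suppress=True)
import math
def tray(cx,cy,yaw):
    r=math.radians(yaw);P=[]
    for x,y,z in [(-62,-115,18),(-62,115,18),(62,115,18),(62,-115,18),(-58,-39,4),(-58,39,4),(-16,39,4),(-16,-39,4)]:
        P.append([cx+(x*math.cos(r)-y*math.sin(r))/1e3,cy+(x*math.sin(r)+y*math.cos(r))/1e3,z/1e3])
    return np.array(P)
T=tray(.4605,.1911,1.6)
for n,f in(('scene','scene0'),('top','top0'),('wrist','w3')):
    p=proj(cam(n),T); im=cv2.imread(f'pics/{f}.png')
    im=cv2.resize(im,None,fx=4,fy=4,interpolation=cv2.INTER_CUBIC)
    q=np.round((p+.5)*4).astype(int)
    cv2.polylines(im,[q[:4]],1,(0,0,255),1);cv2.polylines(im,[q[4:]],1,(0,255,0),1)
    m=p.mean(0) if n!='wrist' else np.array([330,170]);x,y=(m*4).astype(int);x=max(x,250);
    cv2.imwrite(f'pics/o_{n}.png',im[max(0,y-200):y+200,max(0,x-250):x+250])
o=ctrl.get_obs();Rm=R.from_euler('xyz',o['orientation'],degrees=True).as_matrix()
for L in(95,100,105): print(L,proj(cam('wrist'),o['tool_pos']+np.array([[0,-.032,L/1e3],[0,-.0115,L/1e3]])@Rm.T))
E
cd pics; python3 -c "
import cv2,numpy as np
cv2.imwrite('o1.png',np.vstack([np.hstack([cv2.imread('o_scene.png')[:,:400],cv2.imread('o_top.png')[:,50:450]])]))"
```

```text
95 [[279.9  62.9]
 [279.9  73.1]]
100 [[279.9  48.3]
 [279.9  60.8]]
105 [[279.9  33.3]
 [279.9  48.1]]
```

View pics/o_scene.png

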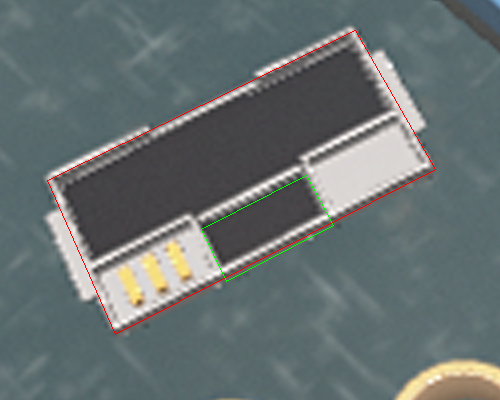

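View pics/o_top.png

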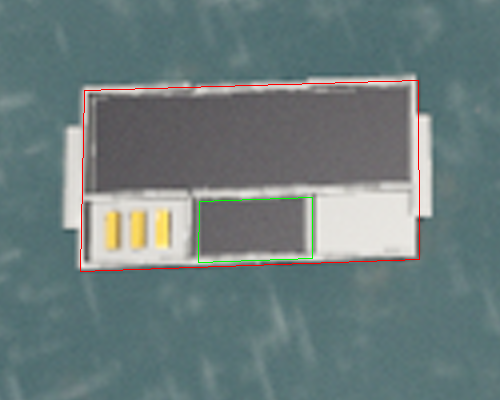

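View pics/o_wrist.png

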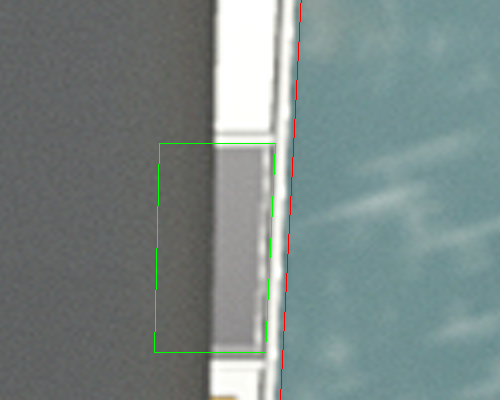

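```bash
python3 -m crank '[[[1,0,50,-1,0],[1,0,100,-1,0],[1,0,150,-1,0],[1,0,190,-1,0],[1,0,220,-1,0],[1,0,240,-1,0],[1,0,250,-1,0],[1,0,250,-1,0]]]'
python3 - <<'E'
from h import *
c=cam('wrist');im=ctrl.snapshot('wrist');cv2.imwrite('pics/w4.png',im[:,:,::-1])
plan([.4835,.1917,.0135],181.6)
E
```

```text
clock: 8.02
tool_pos: [0.484, 0.1913, 0.0439]
orientation: [-90.0, -0.0, -178.4]
force: [0.6, 0.6, -1.8]
opening: 0.0401
pos [0.4845 0.1917 0.0445] yaw -178.41 xyz mm [ 1. 31. -0.] turn -0.0 clock 8.075 F [ 1.   1.2 -2.4] open 0.0403 q [ 43.2  17.4 -31.6   0.  -40.9 -41.6]
```

View pics/w4.png

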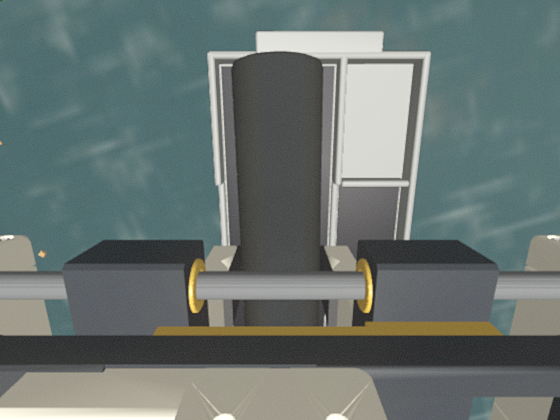

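```bash
python3 -m crank '[[[1,0.5,10,0,0],[1,0.5,20,0,0],[1,0.5,25,0,0],[1,0.5,28,0,0],[1,0.5,30,0,0],[1,0.5,31,0,0],[1,0.5,31,0,0]]]'
```

```text
clock: 8.95
tool_pos: [0.4837, 0.1918, 0.0132]
orientation: [-90.0, 0.0, -178.4]
force: [-0.6, 0.1, -2.7]
opening: 0.0402
```

```bash
python3 -m crank '[[[1,0,0.5,0,0],[1,0,1,0,0],[1,0,1,0,0]]]'; python3 -m crank '[[[1,0,0.5,0,0],[1,0,0.5,0,0]]]'
```

```text
clock: 9.32
tool_pos: [0.4837, 0.1919, 0.0131]
orientation: [-90.0, 0.0, -178.4]
force: [-3.8, -0.6, 9.4]
opening: 0.0404
clock: 9.57
tool_pos: [0.4837, 0.1919, 0.013]
orientation: [-90.0, 0.0, -178.4]
force: [-5.7, -0.5, 13.9]
opening: 0.0401
```

Seated (contact force upward). Release and rise.

```bash
python3 -m crank '[[[1,0,-0.7,0,0],[-1,0,-0.7,0,0],[-1,0,-0.7,0,0],[-1,0,-0.7,0,0],[-1,0,-0.7,0,0],[-1,0,-0.7,0,0],[-1,0,-20,0,0],[-1,0,-60,0,0],[-1,0,-110,0,0],[-1,0,-170,0,0],[-1,0,-230,0,0],[-1,0,-290,0,0]]]'
python3 - <<'E'
from h import *
c=cam('wrist');im=ctrl.snapshot('wrist');cv2.imwrite('pics/w5.png',im[:,:,::-1])
plan([.6026,-.0984,.25],230)
E
```

```text
clock: 11.08
tool_pos: [0.4832, 0.1915, 0.3038]
orientation: [-90.0, 0.0, -178.4]
force: [1.8, 0.3, -0.1]
opening: 0.0878
pos [0.4864 0.1924 0.3126] yaw -178.34 xyz mm [-107.    62.4  294.4] turn -0.844 clock 11.125 F [ 3.1  1.4 11.1] open 0.0875 q [ 43.3   3.  -10.7   0.2 -75.7 -41.7]
```

View pics/w5.png

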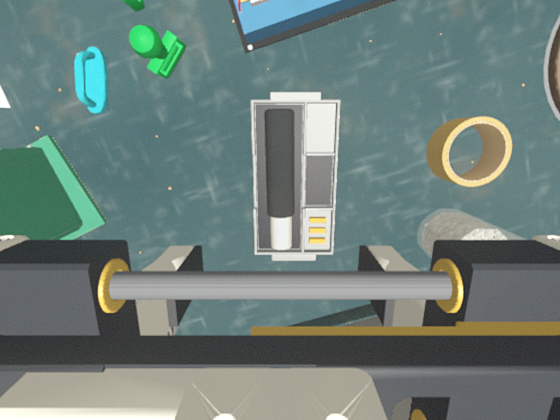

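```bash
python3 -m crank '[[[-1,-10,5,35,-0.1],[-1,-25,10,75,-0.2],[-1,-42,15,117,-0.33],[-1,-59,20,160,-0.46],[-1,-75,20,205,-0.59],[-1,-92,20,250,-0.72],[-1,-102,20,280,-0.8],[-1,-107,20,294,-0.844],[-1,-107,20,294,-0.844],[-1,-107,20,294,-0.844]]]'
python3 - <<'E'
from h import *
plan([.6026,-.0984,.29],230)
c=cam('wrist');im=ctrl.snapshot('wrist');cv2.imwrite('pics/w6.png',im[:,:,::-1])
print(proj(c,[[.6026,-.0984,.1],[.6026,-.0984,.0]]))
for d in ctrl.find_in('wrist','stamp_center'):print(d)
E
```

```text
clock: 12.38
tool_pos: [0.5986, -0.0988, 0.2814]
orientation: [-90.0, -0.0, -130.1]
force: [-0.8, -0.3, 0.3]
opening: 0.0878
pos [ 0.5986 -0.0988  0.2814] yaw -130.08 xyz mm [-2.9 -8.6  2.8] turn -0.001 clock 12.375 F [-0.8 -0.3  0.3] open 0.0878 q [  9.1  12.5  -3.4  -0.  -74.1  40.9]
[[277.83556275 192.9760957 ]
 [278.33508795 179.61789015]]
{'extent': [186.9, 139.4, 39.6, 42.6], 'confidence': 0.88}
{'extent': [265.8, 160.2, 26.9, 47.3], 'confidence': 0.76}
{'extent': [100.8, 160.9, 52.2, 40.9], 'confidence': 0.6}
```

View pics/w6.png

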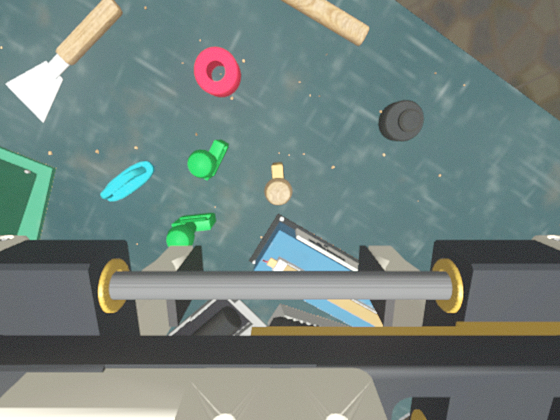

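```bash
python3 - <<'E'
from h import *
im=cv2.imread('pics/w6.png')[145:225,230:330]
cv2.imwrite('pics/c6.png',cv2.resize(im,None,fx=7,fy=7,interpolation=cv2.INTER_CUBIC))
E
```

```text
(no output)
```

View pics/c6.png

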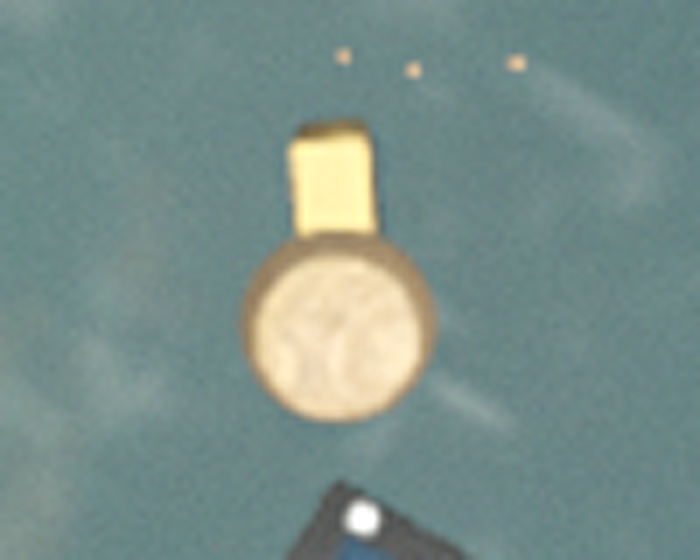

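```bash
python3 - <<'E'
from h import *
np.set_printoptions(precision=4,suppress=True)
c=cam('wrist')
def b(p,z): return back(c,(np.array(p))/7+np.array([230,145])-.5+.5/7,z)
for e in ([[290,142],[298,232]],[[370,132],[377,230]]):
    g=b(e,.046);d=g[0]-g[1];print(g,np.degrees(np.arctan2(d[1],d[0])))
g=b([[290,142],[370,138]],.046);print('width',np.linalg.norm(g[0]-g[1]))
end=g.mean(0);print('end',end)
for z in(.08,.09):
  h=b([[340,326]],z)[0];print('head',z,h,'diam',np.linalg.norm(np.diff(b([[243,326],[437,326]],z),axis=0)),np.linalg.norm((end-h)[:2]),np.degrees(np.arctan2(*(end-h)[1::-1])))
plan([*h[:2],.061],230)
E
```

```text
[[ 0.6286 -0.1078  0.046 ]
 [ 0.615  -0.0982  0.046 ]] -35.34466219079293
[[ 0.6206 -0.1203  0.046 ]
 [ 0.6059 -0.1097  0.046 ]] -35.779257542678955
width 0.014747460370144617
end [ 0.6242 -0.1137  0.046 ]
head 0.08 [ 0.6012 -0.0971  0.08  ] diam 0.03338500263217667 0.028328963821067463 -35.92957836720243
head 0.09 [ 0.6027 -0.0984  0.09  ] diam 0.03245532838400538 0.026426332966986044 -35.48461789543656
pos [ 0.5986 -0.0984  0.2817] yaw -130.03 xyz mm [ -2.6 220.7   3.1] turn -0.0 clock 12.475 F [ 1.  -0.6  0.5] open 0.0875 q [  9.1  12.4  -3.4  -0.  -74.1  40.9]
```

```bash
python3 -m crank '[[[-1,-2.5,40,3,-0.04],[-1,-2.5,80,3,-0.077],[-1,-2.5,120,3,-0.077],[-1,-2.5,160,3,-0.077],[-1,-2.5,190,3,-0.077],[-1,-2.5,210,3,-0.077],[-1,-2.5,220,3,-0.077],[-1,-2.5,220,3,-0.077],[-1,-2.5,220,3,-0.077]]]'
python3 - <<'E'
from h import *
plan([.6025,-.098,.061],234.4)
c=cam('wrist');im=ctrl.snapshot('wrist');cv2.imwrite('pics/w7.png',im[:,:,::-1])
E
```

```text
clock: 13.6
tool_pos: [0.6034, -0.0989, 0.0626]
orientation: [-89.9, 0.1, -125.6]
force: [0.0, -0.2, -0.3]
opening: 0.0876
pos [ 0.6034 -0.0989  0.0626] yaw -125.6 xyz mm [-0.2  1.6 -1.3] turn -0.0 clock 13.6 F [ 0.  -0.2 -0.3] open 0.0876 q [  9.   23.1 -19.    0.  -47.7  45.4]
```

View pics/w7.png

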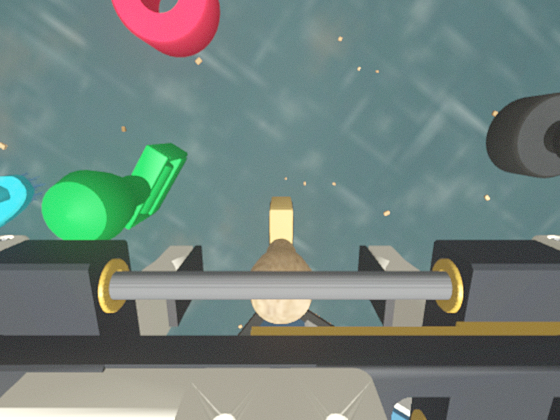

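```bash
python3 -m crank '[[[-0.5,0,1,0,0],[-0.1,0,1,0,0],[0.1,0,1,0,0],[0.2,0,1,0,0],[0.3,0,1,0,0],[0.5,0,1,0,0],[1,0,1,0,0],[1,0,1,0,0],[1,0,1,0,0],[1,0,1,0,0]]]'
```

```text
clock: 14.9
tool_pos: [0.6027, -0.0991, 0.0606]
orientation: [-90.0, 0.0, -125.6]
force: [-0.0, -0.5, 0.3]
opening: 0.0306
```

```bash
python3 -m crank '[[[1,0,-3,0,0],[1,0,-12,0,0],[1,0,-35,0,0],[1,0,-70,0,0],[1,0,-110,0,0],[1,0,-150,0,0],[1,0,-190,0,0],[1,0,-225,0,0],[1,0,-250,0,0],[1,0,-260,0,0],[1,0,-260,0,0],[1,0,-260,0,0]]]'
python3 - <<'E'
from h import *
plan([.4235,.190,.32],181.6)
c=cam('wrist');im=ctrl.snapshot('wrist');cv2.imwrite('pics/w8.png',im[:,:,::-1])
E
```

```text
clock: 16.4
tool_pos: [0.6021, -0.099, 0.3192]
orientation: [-90.1, -0.1, -125.6]
force: [-0.2, 0.2, -0.8]
opening: 0.0308
pos [ 0.6021 -0.099   0.3192] yaw -125.63 xyz mm [-130.8   -0.4 -313.5] turn 0.921 clock 16.4 F [-0.2  0.2 -0.8] open 0.0308 q [  9.   12.    0.8  -0.  -78.9  45.4]
```

View pics/w8.png

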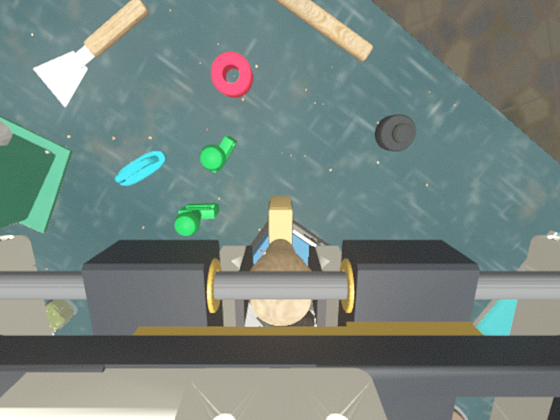

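```bash
python3 -m crank '[[[1,-6,0,-14,0.04],[1,-17,0,-41,0.12],[1,-31,0,-74,0.22],[1,-46,0,-110,0.33],[1,-62,0,-148,0.44],[1,-78,0,-186,0.55],[1,-93,0,-223,0.66],[1,-107,0,-256,0.76],[1,-119,0,-285,0.84],[1,-127,0,-304,0.9],[1,-131,0,-313,0.921],[1,-131,0,-313,0.921]]]'
python3 - <<'E'
from h import *
plan([.4235,.190,.15],181.6)
c=cam('wrist');im=ctrl.snapshot('wrist');cv2.imwrite('pics/w9.png',im[:,:,::-1])
E
```

```text
clock: 17.95
tool_pos: [0.4241, 0.19, 0.3199]
orientation: [-90.0, -0.0, -178.3]
force: [-0.3, 0.3, -0.9]
opening: 0.0308
pos [0.4241 0.19   0.3199] yaw -178.31 xyz mm [  0.5 169.9  -0.2] turn 0.002 clock 17.95 F [-0.3  0.3 -0.9] open 0.0308 q [ 48.5  -2.7 -15.4  -0.  -77.4 -46.8]
```

View pics/w9.png

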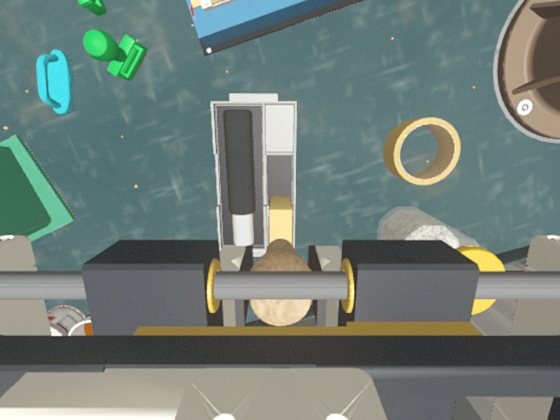

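```bash
python3 -m crank '[[[1,0,20,0,0],[1,0,60,0,0],[1,0,105,0,0],[1,0,150,0,0],[1,0,185,0,0],[1,0,210,0,0],[1,0,225,0,0],[1,0,230,0,0],[1,0,230,0,0]]]'
python3 - <<'E'
from h import *
plan([.4235,.190,.0645],181.6)
c=cam('wrist');im=ctrl.snapshot('wrist');cv2.imwrite('pics/w10.png',im[:,:,::-1])
E
```

```text
clock: 19.12
tool_pos: [0.4248, 0.1894, 0.0905]
orientation: [-90.0, -0.0, -178.4]
force: [0.8, -0.3, -1.2]
opening: 0.0308
pos [0.4248 0.1894 0.0905] yaw -178.41 xyz mm [ 1.3 26.  -0.7] turn -0.0 clock 19.125 F [ 0.8 -0.3 -1.2] open 0.0308 q [ 48.4   8.9 -35.6   0.  -45.6 -46.8]
```

View pics/w10.png

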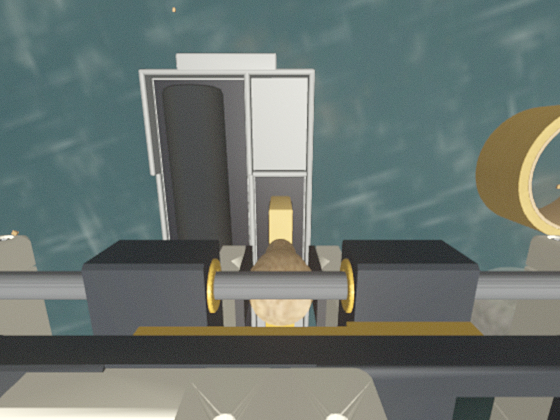

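Stamp (col 281) sits centred between the bay walls (cols ~252–307) and parallel to them. Lowering to contact.

```bash
python3 -m crank '[[[1,0.5,8,0,0],[1,0.5,15,0,0],[1,0.5,20,0,0],[1,0.5,23,0,0],[1,0.5,24.5,0,0],[1,0.5,25,0,0],[1,0.5,25,0,0]]]'; python3 -m crank '[[[1,0,0.5,0,0],[1,0,0.5,0,0],[1,0,0.5,0,0]]]'
```

```text
clock: 20.05
tool_pos: [0.4242, 0.1898, 0.0657]
orientation: [-90.0, 0.0, -178.4]
force: [0.1, 0.8, -1.7]
opening: 0.0307
clock: 20.42
tool_pos: [0.4241, 0.1897, 0.0651]
orientation: [-90.0, 0.0, -178.4]
force: [0.5, -0.0, -1.7]
opening: 0.0309
```

```bash
python3 -m crank '[[[1,0,0.5,0,0],[1,0,0.5,0,0]]]'; python3 -m crank '[[[1,0,0.4,0,0],[1,0,0.4,0,0]]]'
```

```text
clock: 20.68
tool_pos: [0.4241, 0.1897, 0.0646]
orientation: [-90.0, 0.0, -178.4]
force: [0.7, -0.3, -1.8]
opening: 0.0308
clock: 20.92
tool_pos: [0.4243, 0.1897, 0.0645]
orientation: [-90.0, 0.0, -178.4]
force: [0.2, -0.4, 3.9]
opening: 0.0306
```

```bash
python3 -m crank '[[[0.25,0,0,0,0],[0.2,0,0,0,0],[0.1,0,0,0,0],[-0.1,0,0,0,0],[-0.4,0,0,0,0],[-0.8,0,0,0,0],[-1,0,0,0,0],[-1,0,0,0,0],[-1,0,0,0,0]]]'
python3 - <<'E'
from h import *
im=ctrl.snapshot('wrist');cv2.imwrite('pics/w11.png',im[:,:,::-1])
E
```

```text
clock: 22.05
tool_pos: [0.4241, 0.1897, 0.0642]
orientation: [-90.0, 0.0, -178.4]
force: [-1.0, 0.5, -0.3]
opening: 0.0868
```

View pics/w11.png

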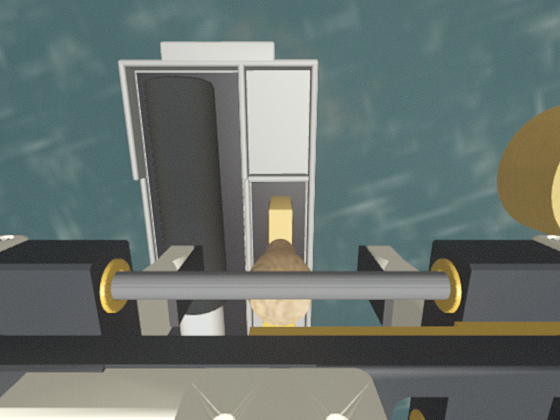

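Stamp stands free at col 281. Rise straight up and then move away so the fixed cameras can see.

```bash
python3 -m crank '[[[-1,0,-15,0,0],[-1,0,-45,0,0],[-1,0,-90,0,0],[-1,0,-140,0,0],[-1,0,-190,0,0],[-1,0,-230,0,0],[-1,0,-250,0,0],[-1,0,-250,0,0],[-1,0,-250,0,0]]]'
python3 - <<'E'
from h import *
im=ctrl.snapshot('wrist');cv2.imwrite('pics/w12.png',im[:,:,::-1])
im=ctrl.snapshot('top');cv2.imwrite('pics/t12.png',im[:,:,::-1])
plan([.45,-.25,.32])
E
```

```text
clock: 23.22
tool_pos: [0.4236, 0.1894, 0.3132]
orientation: [-90.0, -0.1, -178.4]
force: [0.1, -0.4, -0.1]
opening: 0.0876
pos [0.4237 0.1893 0.313 ] yaw -178.4 xyz mm [-14.1  -6.5 439.9] turn 0 clock 23.325 F [0.3 0.6 0.5] open 0.0874 q [ 48.5  -2.6 -16.2  -0.  -76.6 -46.9]
```

View pics/w12.png

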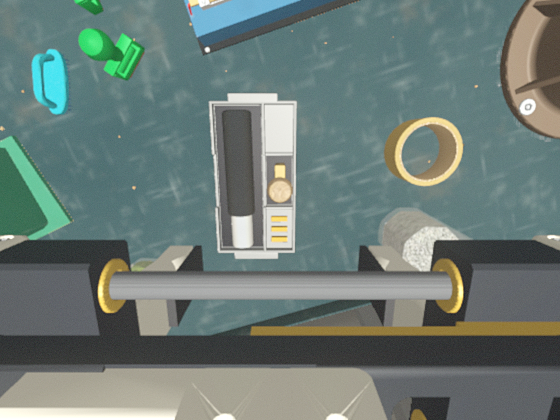

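```bash
python3 -m crank '[[[-1,0,0,40,0],[-1,0,0,90,0],[-1,0,0,145,0],[-1,0,0,200,0],[-1,-5,0,255,0],[-1,-10,0,310,0],[-1,-14,0,360,0],[-1,-14,0,400,0],[-1,-14,0,430,0],[-1,-14,0,440,0],[-1,-14,0,440,0]]]'
python3 - <<'E'
from h import *
im=ctrl.snapshot('top');cv2.imwrite('pics/t13.png',im[:,:,::-1])
im=ctrl.snapshot('scene');cv2.imwrite('pics/s13.png',im[:,:,::-1]);cv2.imwrite('pics/s13c.png',cv2.resize(im[240:350,120:260,::-1],None,fx=5,fy=5,interpolation=cv2.INTER_CUBIC))
E
```

```text
clock: 24.7
tool_pos: [0.4501, -0.2499, 0.3134]
orientation: [-90.0, -0.1, -178.5]
force: [-0.1, -0.4, 0.5]
opening: 0.0877
```

View pics/t13.png

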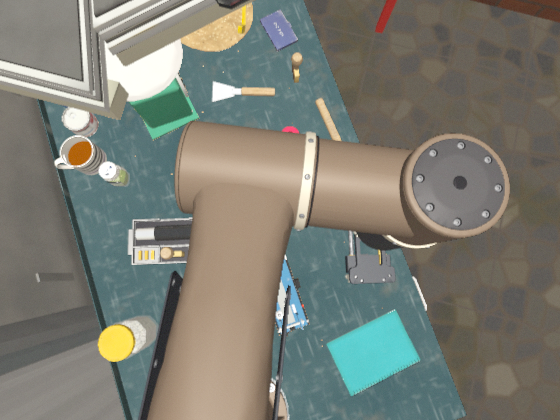

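View pics/s13c.png

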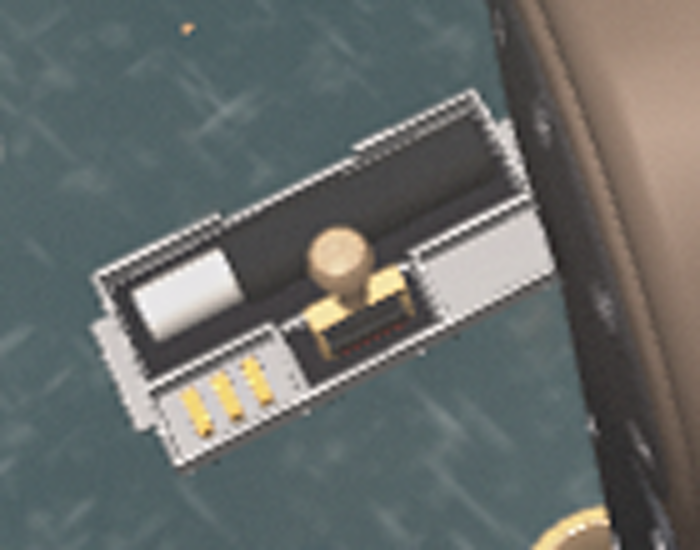

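The zoomed scene picture shows the torch lying in the long bay, grey end left. The stamp stands upright in the small bay, its foot parallel to the long side. I saw the weight and the brush unmoved in the wrist view after the stamp grasp, at about (396,132) and (140,168). Handing in.

```bash
python3 -c "
from plant import ctrl
print(ctrl.close_job())"
```

```text
the job is handed in; nothing more can be done
None
```

The torch is lying in the long bay and the near date stamp is standing upright in the small dark-floored bay, its long side along the tray's. I handed the job in at about 25 s.

- **Order and placing:** The torch went in first and the stamp last. I lowered each one until the wrist force showed contact, about 14 N for the torch and 4 N for the stamp, and only then released it.
- **Last checks:** The wrist and scene pictures show both parts free and seated, with the gripper open and clear of everything.
- **Bystanders:** The weight and the brush looked undisturbed in the wrist pictures. I did not re-measure their positions. In the last top picture the arm hid both of them, along with part of the tray.
- **Disagreements:** The camera estimates of the tray and parts agreed to within about 1–2 mm, apart from the torch's middle along its own axis, which differed by up to about 7 mm. No check failed.

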